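# Dock the movement pallet and lock it down

## Task

With a fingertip, push the green pallet of watch movements along its rails, away from the robot, until you feel it drop into the locating notches and it lies level, flush with the fences; then push the red-knobbed hold-down arm right round until it lies square across the pallet's edge. Only push: do not lift or tip the pallet, keep every movement in its nest, and leave the other things on the bench where they stand.

Things in the scene. Friction and masses are not known exactly. Their poses are not given: they have to be found in the camera images.
- dock: Docking slide fixed to the bench: aluminium frame 214 x 198 mm (x -140 to +74 mm), two black rails between two fences. Origin: on the bench, below the centre of the docked pallet; x = the way the pallet is pushed (away from the robot), y left. Rail tops z = 20 mm, |y| = 46 to 68 mm; between them only frame, 8 mm high. Fences: inner faces |y| = 76.5 mm (1.5 mm play), tops z = 32 mm
- pallet: Green plastic pallet, 104 (x) x 150 (y) x 18 mm: 12 mm plate with 2 x 3 round nests on two cross ribs (6 mm deep, 3 mm thick, x = +-47 mm); 0.2 to 0.35 kg loaded, loose, axes as the dock's. Origin: centre of its underside (foot of the ribs), 20 mm above the bench riding on the rails, 35 to 80 mm short of docked; docked it has dropped 6 mm, to 14 mm. Slides with 1 to 3 N
- pallet_near_face (a point): Middle of the pallet's near long side, the flat upright face to push (in dock +x): 12 mm above the pallet's underside; the face is the plate's edge, 6 to 18 mm above the underside, 150 mm wide
- notch_left (a point): Near notch of the left rail, at rail-top height, dock x = -47, y = +57 mm. It takes the pallet's near rib while a like notch at x = +47 mm takes the far rib. 8 mm wide along x, 8 mm deep, square walls, so the docked pallet has 2.5 mm play either way and then stops firmly. There is no other end stop
- notch_right (a point): Near notch of the right rail, at rail-top height, dock x = -47, y = -57 mm. It takes the pallet's near rib while a like notch at x = +47 mm takes the far rib. 8 mm wide along x, 8 mm deep, square walls, so the docked pallet has 2.5 mm play either way and then stops firmly. There is no other end stop
- latch (a joint): Angle of the steel hold-down arm on the left (+y) fence: 0 when it points to dock -x along the fence, 1.57 (its stop) when it points inward (-y), square across the pallet's edge. Grows anticlockwise from above; range -0.6 to 1.57, starts at -0.5 to -0.05, stays where left (1 to 2 N at the knob turn it). Its underside, 35 mm up, clears the docked pallet (top 32 mm) but hits one still riding (38 mm)
- latch_knob (a point): Centre of the top of the red upright knob on the hold-down arm: knob 14 mm in diameter, 25 mm tall, 30 mm from the pivot; its top is 66 mm above the bench, the arm's top face 41 mm (arm 12 to 15 mm wide, 37 mm long from the pivot, 6 mm thick)
- latch_pivot (a point): Upright pivot axis of the hold-down arm, on the left fence at dock x = 0, y = +86 mm; this point is 35 mm above the bench, the pivot's screw head reaches 44 mm
- movement_2: Watch movement, black disc 37 mm in diameter, 6 mm thick, loose in a round nest of the pallet (40 mm wide, 4.5 mm deep, floor 13.5 mm above the pallet's underside). Origin: centre of its underside
- movement_3: Watch movement like movement_2, in another nest
- movement_4: Watch movement like movement_2, in another nest
- movement_5: Watch movement like movement_2, in another nest
- dust_blower: Red rubber dust blower standing beyond the slide, 61 mm in diameter, 104 mm high; origin: centre of its underside. Leave it alone
- pith_pot: White pot beyond the slide on the left, 44 mm in diameter, 31 mm high; origin: centre of its underside. Leave it alone
- oil_pot: Black oil pot with a red lid, right of the slide, 28 mm in diameter, 20 mm high; origin: centre of its underside. Leave it alone
- loupe: Black eye loupe, right of the slide, 36 mm in diameter, 30 mm high; origin: centre of its underside. Leave it alone

How it is judged (in metres and radians):
On the way, in this order (a step that is already met when the one before it is completed fails the run):
1. the pallet has dropped into the notches and lies level, the hold-down arm not yet across it (z of pallet in the frame of dock below 0.0158 m and x of pallet in the frame of dock between -0.006 and 0.006 m and angle between pallet's own z axis and vertical below 0.02 rad and value of joint latch below 0.7 rad), for 0.2 s.
2. the hold-down arm lies across the pallet's edge (value of joint latch above 1.35 rad), for 0.2 s.
At the end, for the whole second after the job is handed in: The pallet has dropped into the notches of both rails (origin below 15.8 mm over the bench, within 6 mm of the docked position, tilt under 0.02 rad), the hold-down arm is turned past 1.35 rad, and every movement lies in its own nest (z of pallet in the frame of dock between 0.011 and 0.0158 m and x of pallet in the frame of dock between -0.006 and 0.006 m and angle between pallet's own z axis and vertical below 0.02 rad and angle between the y axis of pallet and the y axis of dock, either way round below 0.06 rad and value of joint latch above 1.35 rad and linear speed of pallet below 0.01 m/s and x of movement_2 in the frame of pallet between -0.033 and -0.021 m and y of movement_2 in the frame of pallet between -0.054 and -0.042 m and z of each of movement_2, movement_3, movement_4, movement_5 in the frame of pallet below 0.0155 m and x of movement_3 in the frame of pallet between -0.033 and -0.021 m and y of movement_3 in the frame of pallet between 0.042 and 0.054 m and x of movement_4 in the frame of pallet between 0.021 and 0.033 m and y of movement_4 in the frame of pallet between -0.006 and 0.006 m and x of movement_5 in the frame of pallet between 0.021 and 0.033 m and y of movement_5 in the frame of pallet between 0.042 and 0.054 m); the robot touches nothing.
It fails at once if the pallet is lifted off its rails or tipped (z of pallet in the frame of dock above 0.027 m or angle between pallet's own z axis and vertical above 0.12 rad).
It fails at once if a movement is lifted or leaves its nest (z of any of movement_2, movement_3, movement_4, movement_5 in the frame of pallet above 0.019 m).
It fails at once if a thing standing by is pushed, lifted or knocked over (distance of any of dust_blower, pith_pot, oil_pot, loupe from where it was at the start of the episode above 0.015 m).
It also fails if it takes over 51 s, if anything falls off the work surface, if the arm or the gripper's body presses on something with over 40 N, if the wrist force passes 120 N, or if a joint passes its speed limit or range.

## Robot

A 7-joint arm with a two-finger parallel gripper is mounted at the origin on a cart in front of the work surface, level with it; the furniture and walls round the work are solid. World frame = base frame: x ahead of the robot, y to its left, z up, the work surface at z = 0. Lengths are in m, angles in degrees, forces in N, time in s.
With the tool pointing down it reaches from about 0.425 to 0.95 m from the base axis. Payload 16.7 kg.
Tool frame: the origin (TCP) lies on the centre line of the jaws, within the pads' length; the fingertips stand 11 mm ahead of it and the grasp point (between the pads) lies 8 mm behind it (robot.finger_overhang is the distance from the TCP to the fingertips, in m); z points along the fingers, y is the line along which they close (so a half turn about z gives the same grasp; the last joint's range is limited). The gripper opens to 94 mm and grips with 3 to 60 N. Pads are 16 mm wide; open, the fingers measure 119 mm over their backs; the gripper's body (75 mm by 177 mm) begins 78 mm behind the grasp point.
Start: joints at [66.148, 24.414, 4.234, 92.017, -1.954, 63.644, -3.845], TCP at [0.178, -0.651, 0.216] pointing down, gripper open.
Joint ranges: [-163.25, 163.25], [-28.42, 122.38], [-70.27, 78.77], [12.13, 141.07], [-58.53, 238.53], [9.26, 117.41], [-156.51, 156.51]. Speed limits (degrees/s): [108.29, 108.29, 136.94, 136.94, 172.46, 172.46, 172.46].

## Interface

Orientations are given as a 3x3 rotation matrix whose columns are the frame's x, y, z axes.
In Python, from plant import robot, vision, ticket, monitor gives the robot as it stands (robot), with the cameras (vision), the job (ticket) and the readings (monitor).
- The arm moves only by the tool step_hand, called after "Emit:" as a command line: name --argument value ..., lists and objects as JSON in quotes. Schema: {"type":"object","properties":{"motion":{"type":"array","items":{"type":"number"},"minItems":5,"maxItems":40},"squeeze":{"type":"number"},"only":{"type":"string"},"quiet":{"type":"boolean"},"lines":{"type":"string"}},"required":["motion"],"additionalProperties":false}. motion is one flat list of numbers that holds 1 to 8 rows one after another, with no inner brackets; each row has 5 numbers: dx, dy, dz in fractions of the full range, 1 being 0.75 m, then a turn about the tool's z in normalised numbers (1 is 2 rad), then the opening from 0.0 (shut) to 1.0 (fully open); each row is the pose to reach, as a shift and turn from the pose commanded when the call began, along the tool's axes at that moment; what a row does not reach only later rows make up. A row lasts 1/8 s, in which the tool goes at most 0.0625 m and 10.7 degrees, less where a joint would pass 70% of its speed; a pose out of reach is approached as far as the arm can. The fingers move at their own pace and stop on an object; squeeze is the grip in N (left out, the last holds). Time passes only in rows, so rows that do not move let the fingers close. The tool returns the time, the measured TCP pose, the force, the opening and the grip force at its end. only (a regular expression) keeps the lines of the reply that match it, lines (a string "A,B") keeps lines A to B, and quiet returns only ok. Input that does not fit is refused with a message, and nothing moves.
- monitor.get_state(): the state, without advancing time (a new reading comes with each control period).
- vision.camera(name): name is "scene" or "top" or "wrist"; returns the picture (420x560x3 uint8, red, green, blue); there is no depth.
- vision.get_calibration(name): a dict with "fx", "fy", "cx", "cy" (pixels), "R" (3x3) and "t" (3): a world point X has camera coordinates R X + t. Camera axes: x right, y down, z forward; pixel columns grow to the right and rows downward; lengths in m; the calibration is good to about 2 mm. A picture is of the moment at which its call begins: read the wrist's pose just before it. get_calibration takes no time and is no camera call; for the wrist camera it gives the pose at the moment of the call.
- ticket.close_job(): hands the job in; it is judged then, once.
The state is a dict: "clock": time; "joint_positions": joint angles; "qvel": joint speeds; "effort": joint torques, N m; "tcp_pos": TCP position; "orientation": TCP orientation; "ft_force": force on the tool from outside, world axes, zero at the start; "wrist_torque": the same for the moment, N m; "width": opening from 0.0 (shut) to 1.0 (fully open); "grip_force": force on a finger pad.
Only numpy, scipy, OpenCV 4.12 (cv2) and the standard library are available. Lean on these libraries where they do the work, as an engineer would, in place of code of your own. Each camera call takes 0.05 s, during which the arm holds its last target. There are 200 camera calls.

## Working session

There is one attempt and no reset: what is moved stays moved. The work goes in short steps, Python scripts to look and compute and a tool call to move; the robot and the scene stay as the last step left them, time stands still between calls to the robot, and variables do not carry over. Pictures are saved under pics/ and viewed, at most 11 in all, crops included, and the job is handed in when it is done.

```bash
ls; mkdir -p pics
```

Run:
```python
from plant import robot, vision, ticket, monitor
import cv2,numpy as np
for n in ["scene","top"]:
    cv2.imwrite(f"pics/{n}0.png",vision.camera(n)[:,:,::-1])
    c=vision.get_calibration(n);print(n,c)
s=monitor.get_state();print(s)
```

```text
pics
plant.py
scene {'fx': 512.4961449363975, 'fy': 512.4961449363975, 'cx': 277.0714989317918, 'cy': 213.96749676765987, 'R': array([[ 0.83809676, -0.54532746, -0.01455256],
       [-0.33265918, -0.48974717, -0.80590668],
       [ 0.43235597,  0.68026882, -0.5918637 ]]), 't': array([-0.44874877,  0.31177532,  0.63667271])}
top {'fx': 493.81360907522026, 'fy': 493.81360907522026, 'cx': 286.5102446596498, 'cy': 211.81390133340594, 'R': array([[ 0.022926  , -0.99965754, -0.01261762],
       [-0.99092857, -0.02105049, -0.13273073],
       [ 0.13241967,  0.01554615, -0.99107182]]), 't': array([0.09816955, 0.58473811, 0.86303185])}
{'clock': 0.1, 'joint_positions': array([66.1469224 , 24.44639011,  4.23116603, 92.04942875, -1.95412009,
       63.64364476, -3.84485423]), 'qvel': array([ 0.04301023, -0.15111308, -0.03105104, -0.05661449,  0.01065704,
       -0.05387268, -0.02190709]), 'effort': array([ 7.39620707e-03, -9.37475324e+01,  3.67635056e+00, -4.55043483e+01,
       -4.87111928e-02,  1.68365368e-02, -2.21856163e-05]), 'tcp_pos': array([ 0.17784369, -0.65073948,  0.21583514]), 'orientation': array([[ 9.64624965e-01,  2.63625742e-01, -3.81958140e-04],
       [ 2.63626008e-01, -9.64624328e-01,  1.11118794e-03],
       [-7.55083689e-05, -1.17257373e-03, -9.99999310e-01]]), 'ft_force': array([-0.22437505,  0.22005775,  0.60562642]), 'wrist_torque': array([-0.00862708, -0.02310237, -0.0282902 ]), 'grip_force': 0.0, 'width': 1.004230228535825}
```

View pics/scene0.png

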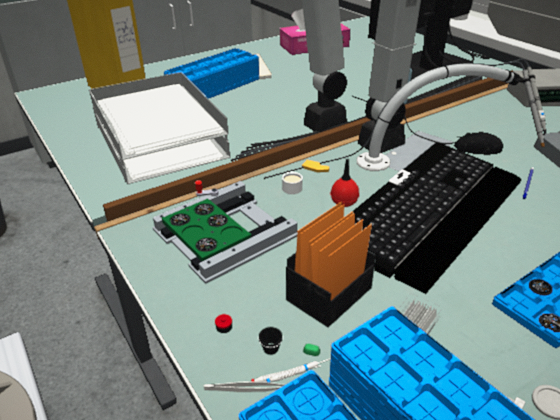

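View pics/top0.png

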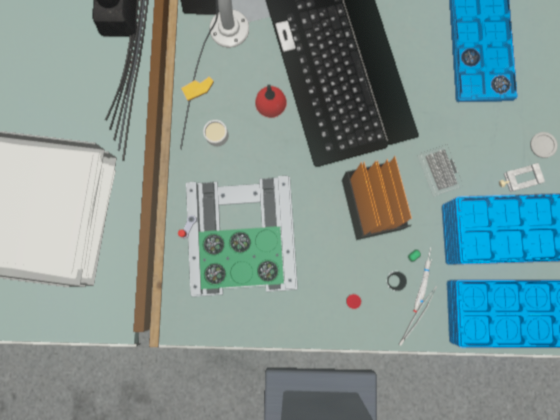

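The top view shows the dock, with the green pallet at about (241,257), four dark movements and the red knob at (182,233). A wooden ledge runs along x≈157, left of the knob. The pots and blower are at (215,132) and (270,100), and the red lid and loupe at (353,301) and (397,281).

Create h.py:
```python
import cv2,numpy as np
from plant import robot, vision, ticket, monitor
def ray(c,p):
    d=c["R"].T@np.array([(p[0]-c["cx"])/c["fx"],(p[1]-c["cy"])/c["fy"],1.]); return -c["R"].T@c["t"],d
def onz(c,p,z):
    o,d=ray(c,p); return o+d*(z-o[2])/d[2]
def tri(c1,p1,c2,p2):
    o1,d1=ray(c1,p1);o2,d2=ray(c2,p2)
    k=np.linalg.lstsq(np.c_[d1,-d2],o2-o1,rcond=None)[0]
    a,b=o1+k[0]*d1,o2+k[1]*d2; return (a+b)/2,np.linalg.norm(a-b)
def proj(c,X):
    q=c["R"]@np.asarray(X)+c["t"]; return np.array([c["fx"]*q[0]/q[2]+c["cx"],c["fy"]*q[1]/q[2]+c["cy"]])
def mask(im,lo,hi):
    return cv2.inRange(cv2.cvtColor(im,cv2.COLOR_RGB2HSV),np.array(lo),np.array(hi))
def green(im,box):
    m=mask(im,(50,110,40),(80,255,200)); k=np.zeros_like(m); x0,y0,x1,y1=box; k[y0:y1,x0:x1]=m[y0:y1,x0:x1]
    cs=cv2.findContours(k,cv2.RETR_EXTERNAL,cv2.CHAIN_APPROX_NONE)[0]
    return cv2.convexHull(max(cs,key=cv2.contourArea))
def redblob(im,box):
    m=mask(im,(0,150,90),(8,255,255))|mask(im,(172,150,90),(180,255,255)); k=np.zeros_like(m); x0,y0,x1,y1=box; k[y0:y1,x0:x1]=m[y0:y1,x0:x1]
    cs=cv2.findContours(k,cv2.RETR_EXTERNAL,cv2.CHAIN_APPROX_NONE)[0]
    return max(cs,key=cv2.contourArea)[:,0,:]
```

Run:
```python
from h import *
np.set_printoptions(precision=4,suppress=True)
T=cv2.imread("pics/top0.png")[:,:,::-1].copy();S=cv2.imread("pics/scene0.png")[:,:,::-1].copy()
ct,cs=vision.get_calibration("top"),vision.get_calibration("scene")
g=green(T,(180,210,300,310));r=cv2.boxPoints(cv2.minAreaRect(g));print("green top",r)
print(np.array([onz(ct,p,.038) for p in r]), )
g2=green(S,(140,180,270,280)); a=cv2.approxPolyDP(g2,6,True)[:,0];print("scene quad",a)
kt=redblob(T,(170,220,195,245));ks=redblob(S,(190,175,210,200))
print(kt.min(0),kt.max(0),ks.min(0),ks.max(0))
top_s=ks[ks[:,1]<=ks[:,1].min()+1].mean(0)+[0,1.5]
print("knob centre tri",tri(ct,kt.mean(0),cs,(ks.min(0)+ks.max(0))/2), onz(ct,kt.mean(0),.06))
big=cv2.resize(T[165:310,145:310],None,fx=4.8,fy=4.1,interpolation=cv2.INTER_CUBIC)
big=cv2.resize(T[165:310,145:310],None,fx=4,fy=4,interpolation=cv2.INTER_CUBIC)
cv2.imwrite("pics/topz.png",big[:,:,::-1])
cv2.imwrite("pics/scz.png",cv2.resize(S[165:290,140:310],None,fx=4,fy=4,interpolation=cv2.INTER_CUBIC)[:,:,::-1])
```

```text
green top [[199.212  253.9381]
 [251.0375 249.4315]
 [253.9456 282.8743]
 [202.1201 287.3809]]
[[0.5022 0.2677 0.038 ]
 [0.5124 0.1739 0.038 ]
 [0.4525 0.1667 0.038 ]
 [0.4424 0.2597 0.038 ]]
scene quad [[207 199]
 [251 234]
 [202 260]
 [162 217]]
[179 231] [184 235] [195 180] [201 192]
knob centre tri (array([0.5387, 0.2985, 0.0535]), np.float64(0.0004916746259913276)) [0.5379 0.2972 0.06  ]
```

View pics/topz.png

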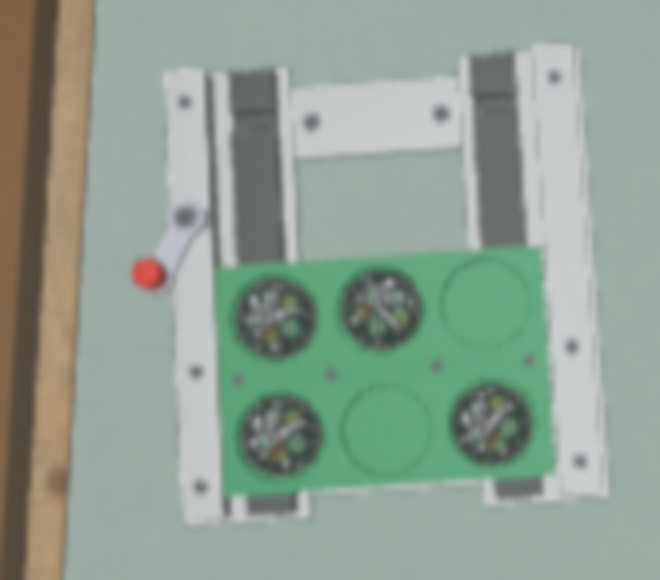

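View pics/scz.png

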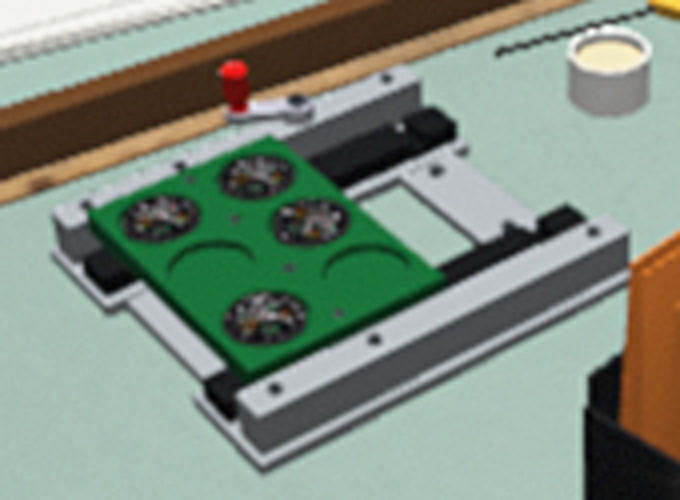

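The zoomed views show the pallet riding, with corners near crop (226,496), (553,474), (543,247) and (216,268). The left fence runs from (186,522) to (165,72). The pivot screw is at (187,216) and the red knob at (147,272), turned outward. Next I'll get the metric positions.

Run:
```python
from h import *
np.set_printoptions(precision=4,suppress=True)
T=cv2.imread("pics/top0.png")[:,:,::-1].copy();S=cv2.imread("pics/scene0.png")[:,:,::-1].copy()
ct,cs=vision.get_calibration("top"),vision.get_calibration("scene")
m=mask(T,(50,95,40),(85,255,220));print("hull area px",cv2.contourArea(green(T,(180,210,300,310))))
Z=lambda x,y:np.array([x/4-.4+145,y/4-.4+165])   # zoomed crop -> pixel
P=[Z(226,496),Z(553,474),Z(543,247),Z(216,268)]
W=np.array([onz(ct,p,.038) for p in P]);print("pallet corners",W)
print("sides",[np.linalg.norm(W[i]-W[i-1]) for i in range(4)])
q=lambda x,y:np.array([x/4-.4+140,y/4-.4+165])
# scene-zoom corners of plate top: far-left(272,137) near-left(90,210) near-right(247,378) far-right(442,278)
for n,p,s in [("NL",P[0],q(90,208)),("NR",P[1],q(246,372)),("FR",P[2],q(442,274)),("FL",P[3],q(272,137))]:
    print(n,tri(ct,p,cs,s))
u=(W[3]-W[0]+W[2]-W[1]);u/=np.linalg.norm(u);print("yaw",np.degrees(np.arctan2(u[1],u[0])),"centre",W.mean(0))
fl=[onz(ct,Z(*p),.032) for p in[(186,522),(165,72)]];d=fl[1]-fl[0];print("fenceL",fl,np.degrees(np.arctan2(d[1],d[0])),np.linalg.norm(d))
fr=[onz(ct,Z(*p),.032) for p in[(606,495),(577,45)]];d=fr[1]-fr[0];print("fenceR",fr,np.degrees(np.arctan2(d[1],d[0])),np.linalg.norm(d))
print("pivot",onz(ct,Z(187,216),.044),tri(ct,Z(187,216),cs,q(298,102)))
print("knob",tri(ct,Z(147,272),cs,q(234,72)))
print("bar near corner: top-inner px, strip",onz(ct,Z(45,300),.0),onz(ct,Z(80,300),0),onz(ct,Z(45,300),.05),"bar end",tri(ct,(136,330),cs,(105,206)))
print("folders",[onz(ct,p,.1) for p in[(352,175),(410,222)]],"blower top",tri(ct,(269,92),cs,(347,163)))
```

```text
hull area px 1377.0
pallet corners [[0.4401 0.2614 0.038 ]
 [0.4533 0.1147 0.038 ]
 [0.5557 0.1217 0.038 ]
 [0.5428 0.2707 0.038 ]]
sides [np.float64(0.1030729644214241), np.float64(0.14730278813509512), np.float64(0.10257521593648672), np.float64(0.14955215573709502)]
NL (array([0.4414, 0.2606, 0.0399]), np.float64(0.0026480598868995936))
NR (array([0.4533, 0.1147, 0.0361]), np.float64(9.485780793286394e-05))
FR (array([0.5559, 0.1215, 0.0402]), np.float64(0.0009241821248516487))
FL (array([0.5438, 0.2708, 0.0355]), np.float64(0.0017591539062066417))
yaw 4.548320738483695 centre [0.498  0.1921 0.038 ]
fenceL [array([0.428 , 0.2801, 0.032 ]), array([0.6344, 0.2999, 0.032 ])] 5.496352948774166 0.20733517028535706
fenceR [array([0.4444, 0.0907, 0.032 ]), array([0.6511, 0.1084, 0.032 ])] 4.896568873644399 0.2073897313971744
pivot [0.5657 0.2839 0.044 ] (array([0.5665, 0.2843, 0.0409]), np.float64(0.0009778911573381762))
knob (array([0.5386, 0.2963, 0.0629]), np.float64(0.0010358088249698661))
bar near corner: top-inner px, strip [0.5292 0.3588 0.    ] [0.5295 0.3421 0.    ] [0.5256 0.3448 0.05  ] bar end (array([0.3648, 0.3771, 0.0271]), np.float64(0.0029212724105994285))
folders [array([ 0.6406, -0.001 ,  0.1   ]), array([ 0.5614, -0.0995,  0.1   ])] blower top (array([0.7919, 0.144 , 0.0969]), np.float64(0.00850356649485261))
```

Create to.py:
```python
import sys; from h import *
U=np.radians(5.1); O=np.array([.5737,.1983,0]); D=np.array([[np.cos(U),-np.sin(U),0],[np.sin(U),np.cos(U),0],[0,0,1.]])
def show(X,dock=True):
    s=monitor.get_state(); X=np.array(X,float)
    w=O+D@X if dock else X
    print("target",w.round(4),"tool delta",(s["orientation"].T@(w-s["tcp_pos"])).round(4))
def now():
    s=monitor.get_state();R=s["orientation"];print("t",s["clock"],"dock",(D.T@(s["tcp_pos"]-O)).round(4),"yaw",np.degrees(np.arctan2(R[1,0],R[0,0])).round(2),"F dock",(D.T@s["ft_force"]).round(1))
```

```bash
python3 -c "
from to import *
now();show([.5,-.3,.2],0);show([.42,.184,.2],0)"
```

```text
t 0.1 dock [-0.4698 -0.8105  0.2158] yaw 15.29 F dock [-0.2  0.2  0.6]
target [ 0.5 -0.3  0.2] tool delta [ 0.4032 -0.2534  0.0161]
target [0.42  0.184 0.2  ] tool delta [ 0.4537 -0.7414  0.0167]
```

Careful with the scale: shifts go in shares of 0.75 m and turns go in shares of 2 rad. That gives: 0.4 m is 0.5333, -0.25 m is -0.3333, 10.2 degrees is 0.089.

Emit:
step_hand --motion '[0.5333, -0.3333, 0.0213, 0.089, 0.6, 0.5333, -0.3333, 0.0213, 0.089, 0.6, 0.5333, -0.3333, 0.0213, 0.089, 0.6, 0.5333, -0.3333, 0.0213, 0.089, 0.6, 0.5333, -0.3333, 0.0213, 0.089, 0.6, 0.5333, -0.3333, 0.0213, 0.089, 0.6, 0.5333, -0.3333, 0.0213, 0.089, 0.6, 0.5333, -0.3333, 0.0213, 0.089, 0.6]'

```text
clock: 1.1
tcp_pos: [0.4998, -0.3013, 0.2002]
orientation: [[0.996, 0.092, 0.0], [0.092, -0.996, 0.001], [0.0, -0.001, -1.0]]
ft_force: [-0.1, -0.5, 0.1]
width: 0.603
grip_force: 0.0
```

```bash
python3 -c "
from to import *
now();show([.42,.184,.12],0)"
```

```text
t 1.1 dock [-0.118  -0.491   0.2002] yaw 5.27 F dock [-0.2 -0.5  0.1]
target [0.42  0.184 0.12 ] tool delta [-0.0349 -0.4905  0.0806]
```

Scaled: -0.49 m is -0.6533, 0.06 m is 0.08, 0.2 degrees is 0.0017.

Emit:
step_hand --motion '[-0.0453, -0.6533, 0, 0.0017, 0.6, -0.0453, -0.6533, 0, 0.0017, 0.6, -0.0453, -0.6533, 0, 0.0017, 0.6, -0.0453, -0.6533, 0, 0.0017, 0.6, -0.0453, -0.6533, 0, 0.0017, 0.6, -0.0453, -0.6533, 0, 0.0017, 0.6, -0.0453, -0.6533, 0, 0.0017, 0.6, -0.0453, -0.6533, 0.08, 0.0017, 0.6]'

```text
clock: 2.1
tcp_pos: [0.4237, 0.1722, 0.1558]
orientation: [[0.996, 0.087, 0.006], [0.087, -0.996, 0.002], [0.006, -0.002, -1.0]]
ft_force: [1.7, -0.7, -1.1]
width: 0.603
grip_force: 0.0
```

Run:
```python
from to import *
now();show([-.16,0,.034])
cv2.imwrite("pics/w1.png",vision.camera("wrist")[:,:,::-1])
cv2.imwrite("pics/s1.png",cv2.resize(vision.camera("scene")[120:300,80:330],None,fx=3,fy=3)[:,:,::-1])
```

```text
t 2.1 dock [-0.1517 -0.0127  0.1558] yaw 4.97 F dock [ 1.7 -0.9 -1.1]
target [0.4143 0.1841 0.034 ] tool delta [-0.009  -0.0124  0.1218]
```

View pics/w1.png

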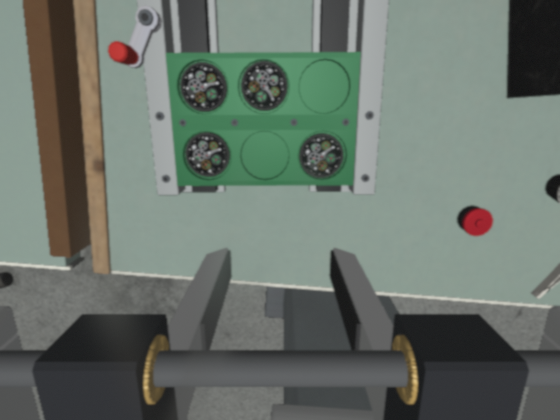

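The wrist view shows the pallet straight ahead, near edge from (176,186) to (362,185), far edge from (167,53) to (362,52). The knob is at (122,52), the pivot at (147,16), and the fingers are in front of the near edge. I'll check heights by triangulating top and wrist.

Run:
```python
from to import *
np.set_printoptions(precision=4,suppress=True)
cw,ct=vision.get_calibration("wrist"),vision.get_calibration("top")
Z=lambda x,y:np.array([x/4-.4+145,y/4-.4+165])
for n,p,w in [("NL",Z(226,496),(176,186)),("NR",Z(553,474),(362,185)),("FR",Z(543,247),(362,52)),("FL",Z(216,268),(167,53)),("pivot",Z(187,216),(147,16)),("knob",Z(147,272),(121,52))]:
    X,e=tri(ct,p,cw,w);print(n,X,e,"dock",D.T@(X-O), "wrist z.038",D.T@(onz(cw,w,.038)-O))
```

```text
NL [0.44   0.2551 0.0632] 0.0036501857586477993 dock [-0.1281  0.0685  0.0632] wrist z.038 [-0.1345  0.0746  0.038 ]
NR [0.4538 0.114  0.0673] 0.0003319260533302252 dock [-0.1269 -0.0733  0.0673] wrist z.038 [-0.1331 -0.0805  0.038 ]
FR [0.5536 0.1212 0.0272] 0.006476420613103959 dock [-0.0269 -0.0751  0.0272] wrist z.038 [-0.0317 -0.0732  0.038 ]
FL [0.5423 0.2784 0.0023] 0.007492390556164959 dock [-0.0241  0.0826  0.0023] wrist z.038 [-0.0328  0.0728  0.038 ]
pivot [0.5679 0.2942 0.0016] 0.006119189224967693 dock [0.0028 0.0961 0.0016] wrist z.038 [-0.0082  0.0851  0.038 ]
knob [0.5365 0.3032 0.0349] 0.008199447098746463 dock [-0.0278  0.1078  0.0349] wrist z.038 [-0.0323  0.1072  0.038 ]
```

Emit:
step_hand --motion '[-0.0133, -0.016, 0.08, 0, 0.6, -0.0133, -0.016, 0.12, 0, 0.6, -0.0133, -0.016, 0.156, 0, 0.6, -0.0133, -0.016, 0.156, 0, 0.6, -0.0133, -0.016, 0.156, 0, 0.6]'

```text
clock: 2.82
tcp_pos: [0.412, 0.1798, 0.0378]
orientation: [[0.996, 0.085, 0.001], [0.085, -0.996, 0.0], [0.001, -0.0, -1.0]]
ft_force: [0.7, 0.6, -0.1]
width: 0.601
grip_force: 0.0
```

```bash
python3 -c "
from to import *
now()"
```

```text
t 2.825 dock [-0.1627 -0.0041  0.0378] yaw 4.86 F dock [ 0.7  0.6 -0.1]
```

Scaled: 0.06 m is 0.08, 0.02 m is 0.0267.

Emit:
step_hand --motion '[0, -0.0053, 0.0053, 0, 0.6, 0.0133, -0.0053, 0.0053, 0, 0.6, 0.0267, -0.0053, 0.0053, 0, 0.6, 0.0373, -0.0053, 0.0053, 0, 0.6, 0.048, -0.0053, 0.0053, 0, 0.6, 0.0587, -0.0053, 0.0053, 0, 0.6, 0.0693, -0.0053, 0.0053, 0, 0.6, 0.08, -0.0053, 0.0053, 0, 0.6]'

```text
clock: 3.82
tcp_pos: [0.4715, 0.1889, 0.0329]
orientation: [[0.996, 0.085, -0.0], [0.085, -0.996, 0.0], [-0.0, -0.0, -1.0]]
ft_force: [-0.8, -1.2, 0.5]
width: 0.6
grip_force: 0.8
```

```bash
python3 -c "
from to import *
now()"
```

```text
t 3.825 dock [-0.1027 -0.0003  0.0329] yaw 4.88 F dock [-0.9 -1.1  0.5]
```

Emit:
step_hand --motion '[0.008, 0, 0, 0, 0.6, 0.016, 0, 0, 0, 0.6, 0.024, 0, 0, 0, 0.6, 0.024, 0, 0, 0, 0.6]'

```text
clock: 4.32
tcp_pos: [0.4895, 0.1906, 0.033]
orientation: [[0.996, 0.085, 0.001], [0.085, -0.996, 0.0], [0.001, -0.0, -1.0]]
ft_force: [0.0, 0.5, -0.7]
width: 0.599
grip_force: 0.0
```

```bash
python3 - <<'E'
from to import *
now()
cv2.imwrite("pics/w2.png",vision.camera("wrist")[:,:,::-1])
T=vision.camera("top");now()
cv2.imwrite("pics/t2.png",cv2.resize(T[165:310,145:310],None,fx=4,fy=4)[:,:,::-1])
E
```

```text
t 4.325 dock [-0.0846 -0.0002  0.033 ] yaw 4.87 F dock [ 0.1  0.5 -0.7]
t 4.425 dock [-0.0851 -0.0002  0.033 ] yaw 4.88 F dock [0.  0.5 0.2]
```

View pics/w2.png

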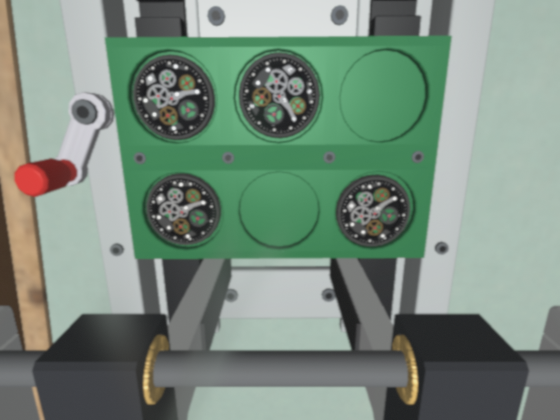

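The pallet sits square ahead of the fingertips (near edge row 258, columns 135–425), with all four movements nested. The far notches are just beyond its far edge (row ~37). I'll push on slowly.

Scaled: 0.016 m is 0.0213, 0.014 m is 0.0187.

Emit:
step_hand --motion '[0.004, 0, 0, 0, 0.6, 0.008, 0, 0, 0, 0.6, 0.012, 0, 0, 0, 0.6, 0.0153, 0, 0, 0, 0.6, 0.0187, 0, 0, 0, 0.6, 0.0213, 0, 0, 0, 0.6]'

```text
clock: 5.18
tcp_pos: [0.505, 0.1918, 0.0329]
orientation: [[0.996, 0.085, -0.0], [0.085, -0.996, 0.0], [0.0, -0.0, -1.0]]
ft_force: [-1.9, 0.2, 0.3]
width: 0.601
grip_force: 0.8
```

```bash
python3 -c "
from to import *
now()"
```

```text
t 5.175 dock [-0.069  -0.0004  0.0329] yaw 4.88 F dock [-1.9  0.4  0.3]
```

Emit:
step_hand --motion '[0.002, 0, 0, 0, 0.6, 0.004, 0, 0, 0, 0.6, 0.006, 0, 0, 0, 0.6, 0.008, 0, 0, 0, 0.6]'

```text
clock: 5.68
tcp_pos: [0.5109, 0.1923, 0.0329]
orientation: [[0.996, 0.085, -0.0], [0.085, -0.996, 0.0], [-0.0, -0.0, -1.0]]
ft_force: [-1.9, -0.8, 0.3]
width: 0.603
grip_force: 1.0
```

```bash
python3 -c "
from to import *
now()"
```

Run:
```python
from to import *
cv2.imwrite("pics/w3.png",vision.camera("wrist")[:,:,::-1])
```

```text
t 5.675 dock [-0.0631 -0.0004  0.0329] yaw 4.88 F dock [-1.9 -0.6  0.3]
```

View pics/w3.png

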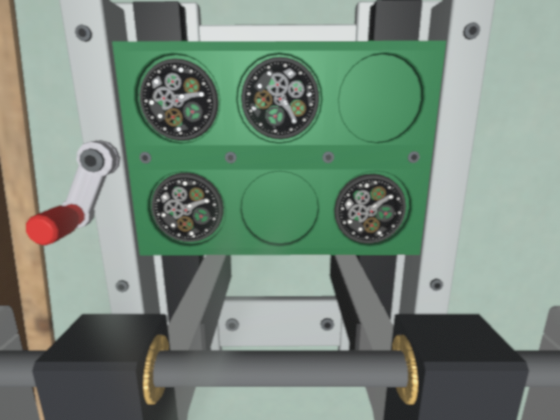

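The pallet's image has shrunk about 3% (near edge 282 px, was 290) and its centre line is level with the pivot (row 158), so it looks dropped. I'll check the height from the widths and give a gentle nudge against the notch wall.

Create ph.py:
```python
from to import *
from scipy.optimize import brentq
def pallet(I):
    cw=vision.get_calibration("wrist")
    m=cv2.morphologyEx(mask(I,(55,120,40),(80,255,255)),cv2.MORPH_CLOSE,np.ones((45,45)))
    c=max(cv2.findContours(m,0,2)[0],key=cv2.contourArea); a=cv2.approxPolyDP(cv2.convexHull(c),12,True)[:,0]
    a=a[np.argsort(a[:,1])]; ed=[sorted(a[:2].tolist()),sorted(a[2:].tolist())]
    for e in ed:
        e=[np.array(e[0])-[.5,0],np.array(e[1])+[.5,0]]
        print(e,"top z",brentq(lambda z:np.linalg.norm(onz(cw,e[0],z)-onz(cw,e[1],z))-.15,-.05,.1),[(D.T@(onz(cw,p,.032)-O)).round(4) for p in e])
```

Run:
```python
from ph import *
pallet(cv2.imread("pics/w3.png")[:,:,::-1].copy())
```

```text
[array([113.5,  43. ]), array([443.5,  42. ])] top z 0.029341340774731356 [array([0.0487, 0.0742, 0.032 ]), array([ 0.0487, -0.0735,  0.032 ])]
[array([140.5, 253. ]), array([418.5, 253. ])] top z 0.02964461601256728 [array([-0.0529,  0.0741,  0.032 ]), array([-0.0533, -0.0738,  0.032 ])]
```

Emit:
step_hand --motion '[0.002, 0, 0, 0, 0.6, 0.0033, 0, 0, 0, 0.6, 0.0033, 0, 0, 0, 0.6]'

```text
clock: 6.1
tcp_pos: [0.5134, 0.1926, 0.0329]
orientation: [[0.996, 0.085, 0.0], [0.085, -0.996, 0.0], [0.0, -0.0, -1.0]]
ft_force: [-0.9, -0.4, -0.0]
width: 0.597
grip_force: 0.3
```

```bash
python3 -c "
from ph import *
now();pallet(vision.camera('wrist'));cv2.imwrite('pics/s3.png',cv2.resize(vision.camera('scene')[150:290,120:310],None,fx=4,fy=4,interpolation=2)[:,:,::-1])"
```

```text
t 6.1 dock [-0.0605 -0.0004  0.0329] yaw 4.88 F dock [-0.9 -0.3 -0. ]
[array([114.5,  43. ]), array([444.5,  43. ])] top z 0.02941500703718558 [array([0.0511, 0.0737, 0.032 ]), array([ 0.0507, -0.0741,  0.032 ])]
[array([140.5, 253. ]), array([418.5, 253. ])] top z 0.02964191353837267 [array([-0.0505,  0.074 ,  0.032 ]), array([-0.0509, -0.0739,  0.032 ])]
```

View pics/s3.png

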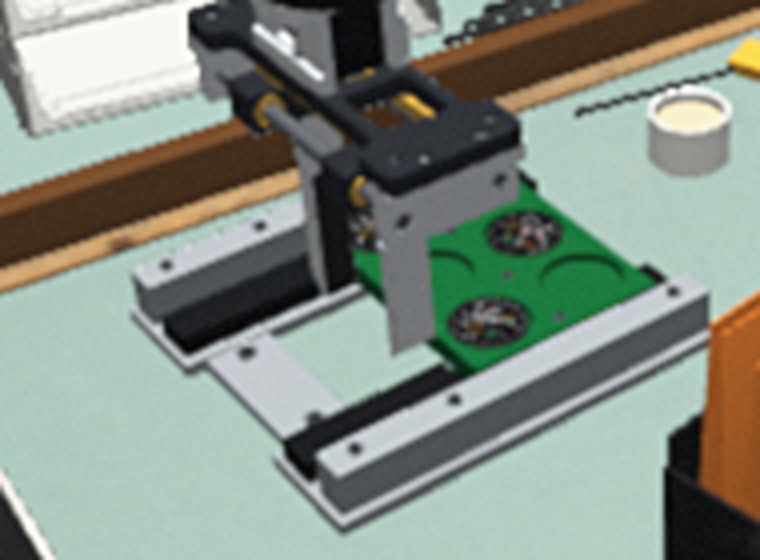

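The pallet's top edges read level at z≈0.0295 near and far, down about 6 mm, and its centre is at dock x≈0: docked. The scene crop shows it sitting low between the fences. I'll retreat and check the tray clearance left of the bar.

Scaled: -0.15 m is -0.2, -0.05 m is -0.0667.

Emit:
step_hand --motion '[-0.0267, 0, 0, 0, 0.6, -0.04, 0, 0, 0, 0.6, -0.04, 0, -0.0667, 0, 0.2, -0.04, 0, -0.1467, 0, 0, -0.04, 0, -0.2, 0, 0, -0.04, 0, -0.2, 0, 0]'

```text
clock: 6.95
tcp_pos: [0.4851, 0.1906, 0.1861]
orientation: [[0.996, 0.085, 0.006], [0.085, -0.996, 0.002], [0.006, -0.001, -1.0]]
ft_force: [-0.4, 0.0, -0.6]
width: 0.211
grip_force: 0.0
```

Run:
```python
from to import *
now()
ct,cs=vision.get_calibration("top"),vision.get_calibration("scene")
# tray right edge: top (115,155),(92,283); scene front-top corner (127,178)/(228,125)
for a,b in [((115,155),(228,125)),((92,283),(128,180))]: X,e=tri(ct,a,cs,b);print("tray",X,e,"dock",D.T@(X-O))
show([-.022,.126,.15]);show([-.022,.126,.061])
```

```text
t 6.95 dock [-0.0889  0.0002  0.1861] yaw 4.86 F dock [-0.4  0.1 -0.6]
tray [0.6682089  0.40617235 0.10874538] 0.005814421464158016 dock [0.11261341 0.19864809 0.10874538]
tray [0.44505356 0.46992845 0.01149718] 2.910593831210048e-05 dock [-0.10399092  0.28198903  0.01149718]
target [0.5406 0.3218 0.15  ] tool delta [ 0.0662 -0.126   0.0367]
target [0.5406 0.3218 0.061 ] tool delta [ 0.0657 -0.1259  0.1256]
```

Scaled: -0.126 m is -0.168, 0.066 m is 0.088.

Emit:
step_hand --motion '[0.044, -0.084, 0, 0, 0, 0.088, -0.168, 0, 0, 0, 0.088, -0.168, 0.04, 0, 0, 0.088, -0.168, 0.04, 0, 0, 0.088, -0.168, 0.04, 0, 0]'

```text
clock: 7.58
tcp_pos: [0.5383, 0.3202, 0.1528]
orientation: [[0.996, 0.085, -0.001], [0.085, -0.996, -0.001], [-0.001, 0.001, -1.0]]
ft_force: [1.0, 0.0, 1.0]
width: 0.008
grip_force: 0.0
```

Run:
```python
from to import *
now();show([-.022,.126,.061])
I=vision.camera("wrist");now();cv2.imwrite("pics/w4.png",I[:,:,::-1])
```

```text
t 7.575 dock [-0.0244  0.1246  0.1528] yaw 4.86 F dock [ 1. -0.  1.]
target [0.5406 0.3218 0.061 ] tool delta [ 0.0025 -0.0015  0.0918]
t 7.625 dock [-0.0241  0.1245  0.1534] yaw 4.83 F dock [ 0.5 -0.5  0.2]
```

View pics/w4.png

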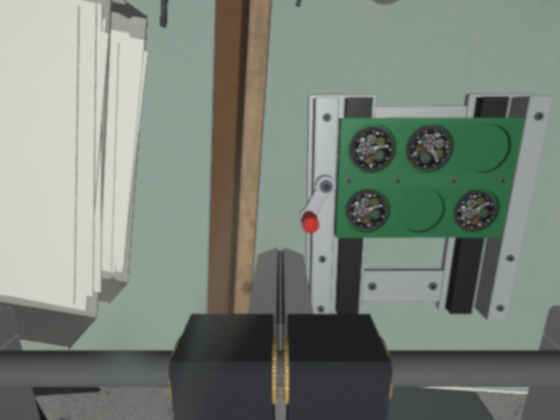

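The wrist view shows the shut fingers left of the knob, knob top at (311,225) and pivot at (326,186). The wood strip's right edge is near column 255. I'll check the distances before going down.

Run:
```python
from to import *
c=vision.get_calibration("wrist")
I=cv2.imread("pics/w4.png")[:,:,::-1].copy()
k=redblob(I,(290,195,330,245));print(k.min(0),k.max(0))
f=lambda p,z:(D.T@(onz(c,p,z)-O)).round(4)
print("knob top",f((311,226),.066),"pivot",f((326,186),.044),"strip",f((256,220),.0),f((254,220),.02),"bar",f((236,220),.0),f((236,220),.05))
# same bar edge, top view (Z(45,300)) -> height
print(tri(vision.get_calibration("top"),(145+45/4,165+300/4),c,(236,225)),"strip",tri(vision.get_calibration("top"),(145+80/4,165+300/4),c,(254,225)))
```

```text
[303 215] [317 231]
knob top [-0.0286  0.1004  0.066 ] pivot [-0.0013  0.0867  0.044 ] strip [-0.0447  0.1484  0.    ] [-0.0383  0.1488  0.02  ] bar [-0.0446  0.1681  0.    ] [-0.0286  0.1613  0.05  ]
(array([0.52403014, 0.35288391, 0.03614955]), np.float64(0.010378096909315732)) strip (array([0.52430907, 0.33762045, 0.03219647]), np.float64(0.010235556074929))
```

Emit:
step_hand --motion '[-0.0013, -0.0027, 0.0667, 0, 0, -0.0013, -0.0027, 0.1067, 0, 0, -0.0013, -0.0027, 0.1227, 0, 0, -0.0013, -0.0027, 0.1227, 0, 0, -0.0013, -0.0027, 0.1227, 0, 0]'

```text
clock: 8.25
tcp_pos: [0.5381, 0.3234, 0.0625]
orientation: [[0.996, 0.085, 0.002], [0.085, -0.996, 0.001], [0.002, -0.001, -1.0]]
ft_force: [-0.2, 0.0, 0.4]
width: 0.006
grip_force: 0.0
```

Run:
```python
from to import *
now();show([-.027,.120,.061]);show([-.032,.1055,.061]);show([-.032,.094,.061]);show([-.034,.082,.061]);show([-.0255,.0695,.061]);show([-.015,.062,.061])
```

```text
t 8.25 dock [-0.0244  0.1277  0.0625] yaw 4.86 F dock [-0.2  0.1  0.4]
target [0.5361 0.3154 0.061 ] tool delta [-0.0026  0.0077  0.0015]
target [0.5324 0.3005 0.061 ] tool delta [-0.0076  0.0223  0.0015]
target [0.5335 0.2891 0.061 ] tool delta [-0.0075  0.0338  0.0015]
target [0.5325 0.277  0.061 ] tool delta [-0.0095  0.0458  0.0015]
target [0.5421 0.2653 0.061 ] tool delta [-0.0009  0.0582  0.0015]
target [0.5532 0.2587 0.061 ] tool delta [0.0096 0.0657 0.0015]
```

Scaled: 0.046 m is 0.0613, 0.04 m is 0.0533.

Emit:
step_hand --motion '[-0.004, 0.0107, 0.0013, 0, 0, -0.0067, 0.02, 0.0013, 0, 0, -0.01, 0.0293, 0.0013, 0, 0, -0.01, 0.0373, 0.0013, 0, 0, -0.01, 0.0453, 0.0013, 0, 0, -0.0113, 0.0533, 0.0013, 0, 0, -0.0127, 0.0613, 0.0013, 0, 0, -0.0127, 0.0613, 0.0013, 0, 0]'

```text
clock: 9.25
tcp_pos: [0.5316, 0.2755, 0.0598]
orientation: [[0.996, 0.084, -0.0], [0.084, -0.996, -0.001], [-0.001, 0.001, -1.0]]
ft_force: [0.6, -0.2, -0.1]
width: 0.006
grip_force: 0.0
```

Run:
```python
from to import *
now();show([-.0255,.0695,.061]);show([-.015,.062,.061]);show([-.013,.061,.061])
I=vision.camera("wrist");now();cv2.imwrite("pics/w5.png",I[:,:,::-1])
```

```text
t 9.25 dock [-0.0351  0.0807  0.0598] yaw 4.85 F dock [ 0.6 -0.3 -0.1]
target [0.5421 0.2653 0.061 ] tool delta [ 0.0096  0.0111 -0.0012]
target [0.5532 0.2587 0.061 ] tool delta [ 0.0202  0.0186 -0.0012]
target [0.5553 0.2579 0.061 ] tool delta [ 0.0222  0.0196 -0.0012]
t 9.3 dock [-0.035   0.0811  0.0599] yaw 4.86 F dock [-0.1 -0.   0.3]
```

View pics/w5.png

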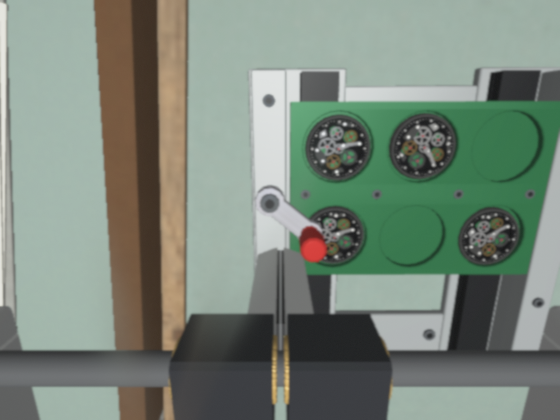

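The arm has swung to about 0.85 rad (knob at (313,245), pivot at (269,203)), and the finger is behind the knob. Now the last part of the arc.

Scaled: 0.0215 m is 0.0287, 0.02 m is 0.0267.

Emit:
step_hand --motion '[0.004, 0.0067, -0.0013, 0, 0, 0.0087, 0.0127, -0.0013, 0, 0, 0.0133, 0.0167, -0.0013, 0, 0, 0.0187, 0.0207, -0.0013, 0, 0, 0.024, 0.024, -0.0013, 0, 0, 0.0267, 0.0253, -0.0013, 0, 0, 0.0287, 0.026, -0.0013, 0, 0]'

```text
clock: 10.18
tcp_pos: [0.5517, 0.26, 0.0606]
orientation: [[0.996, 0.087, -0.005], [0.087, -0.996, -0.0], [-0.005, -0.0, -1.0]]
ft_force: [-23.7, 4.1, 12.3]
width: 0.004
grip_force: 11.6
```

```bash
python3 -c "
from to import *
now()"
```

```text
t 10.175 dock [-0.0165  0.0634  0.0606] yaw 4.98 F dock [-23.3   6.1  12.3]
```

Emit:
step_hand --motion '[0.0013, 0, 0, 0, 0, 0.0027, 0, 0, 0, 0, 0.0027, 0, 0, 0, 0]'

```text
clock: 10.55
tcp_pos: [0.552, 0.26, 0.0604]
orientation: [[0.996, 0.087, -0.008], [0.087, -0.996, -0.001], [-0.008, 0.001, -1.0]]
ft_force: [-29.6, 1.1, 19.0]
width: 0.003
grip_force: 14.7
```

Run:
```python
from to import *
now()
I=vision.camera("wrist");now();cv2.imwrite("pics/w6.png",I[:,:,::-1])
c=vision.get_calibration("wrist");k=redblob(I,(200,100,420,300));p=(k.min(0)+k.max(0))/2;print(k.min(0),k.max(0),(D.T@(onz(c,p,.06)-O)).round(4))
```

```text
t 10.55 dock [-0.0162  0.0634  0.0604] yaw 5.01 F dock [-29.4   3.7  19. ]
t 10.6 dock [-0.0161  0.0633  0.0604] yaw 5.01 F dock [-30.    5.1  19. ]
[282 233] [306 258] [-0.0018  0.0562  0.06  ]
```

The knob is firmly against the stop: 30 N, knob at dock (-0.002,0.056), so about 1.57 rad. Backing off and rising.

Scaled: -0.16 m is -0.2133, -0.11 m is -0.1467.

Emit:
step_hand --motion '[-0.0107, 0, 0, 0, 0, -0.0213, 0, 0, 0, 0, -0.0213, 0, 0, 0, 0, -0.0213, 0, -0.0667, 0, 0, -0.04, 0, -0.1467, 0, 0, -0.0667, 0, -0.2133, 0, 0, -0.0667, 0, -0.2133, 0, 0, -0.0667, 0, -0.2133, 0, 0]'

```text
clock: 11.6
tcp_pos: [0.5074, 0.2543, 0.2206]
orientation: [[0.996, 0.085, 0.0], [0.085, -0.996, -0.0], [0.0, 0.0, -1.0]]
ft_force: [-0.2, 0.4, -0.3]
width: 0.008
grip_force: 0.0
```

Run:
```python
from to import *
now()
I=vision.camera("wrist");T=vision.camera("top")
cv2.imwrite("pics/w7.png",I[:,:,::-1])
```

```text
t 11.6 dock [-0.0611  0.0616  0.2206] yaw 4.85 F dock [-0.2  0.4 -0.3]
```

View pics/w7.png

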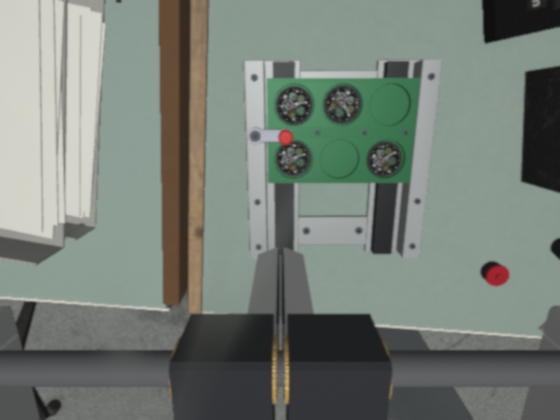

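The hold-down arm lies square across the pallet's left edge (pivot (256,136), knob (287,138)). The pallet is square between the fences with its movements in place, and the robot is clear. Handing in.

```bash
python3 -c "
from plant import robot, vision, ticket, monitor
print(ticket.close_job())"
```

```text
the job is handed in; nothing more can be done
None
```

The job is handed in at about 11.6 s of 51 s (no verdict was returned): the pallet dropped level into its notches, the hold-down arm is at its stop across the pallet's edge, all four movements are in their nests, and the robot is clear.

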